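# Open the ratchet book rack

## Robot

A 6-joint arm with a two-finger parallel gripper is mounted at the origin on the work surface. World frame = base frame: x ahead of the robot, y to its left, z up, the work surface at z = 0. Lengths are in m, angles in rad, forces in N, time in s.
With the tool pointing down it reaches from about 0.25 to 0.775 m from the base axis. Payload 4 kg.
Tool frame: the origin (TCP) lies midway between the tips of the shut fingers; the grasp point (between the pads) lies 19 mm behind it; z points along the fingers, y is the direction in which the jaws open and shut (so a half turn about z gives the same grasp; the last joint's range is limited). The gripper opens to 94 mm and grips with 3 to 60 N. Pads are 16 mm wide; open, the fingers measure 119 mm over their backs; the gripper's body (75 mm by 177 mm) begins 78 mm behind the grasp point.
Start: joints at [-1.329, 0.087, 1.371, -0, 1.684, -0.103], TCP at [0.186, -0.518, 0.206] pointing down, gripper open.
Joint ranges: [-3.1, 3.1], [-0.76, 2.03], [0.27, 2.55], [-1.08, 4.22], [0.17, 2.65], [-2.57, 2.57]. Speed limits (rad/s): [2.79, 2.79, 3.14, 3.14, 3.14, 3.14].

## Interface

Orientations are given as [roll, pitch, yaw] about the fixed x, y, z axes, in that order (R = Rz(yaw) Ry(pitch) Rx(roll)).
In Python, from bench import robot gives the robot as it stands.
- The arm moves only by the tool servo_tool, never from a script. Its argument "rows" is a list of rows, each a list of 2 entries, a list of its own where there are three numbers: the shift along the tool's x, y, z normalised to -1 to 1, where 1 is 0.08 m, then the turn about the tool's z normalised to -1 to 1, where 1 is pi/2 rad. A call has 1 to 12 rows; each row is the pose to reach, as a shift and turn from the pose commanded when the call began, along the tool's axes at that moment; what a row does not reach only later rows make up. A row lasts 1/12 s, in which the tool goes at most 41.7 mm and 7.16 degrees, less where a joint would pass 70% of its speed; a pose out of reach is approached as far as the arm can. A call with a number of a shift or a turn outside -1 to 1 is refused whole. A call with a gripper value outside its range is refused whole. "grip" is the closure, from -1 (fully open) to 1 (shut), set as the call begins (left out, the last holds). The fingers move at their own pace and stop on an object; the grip force is fixed at half the most. Time passes only in rows, so rows that repeat a pose let the fingers close. It gives the time, the measured TCP pose, the force and the opening at its end, in the units of the state.
- robot.get_obs(): the state, without advancing time (a new reading comes with each control period).
- robot.snapshot(name): name is "scene" or "top" or "wrist"; returns a dict with "pixels" (384x512x3 uint8, red, green, blue), "camera_matrix" (3x3 intrinsics, pixels), "world_from_camera" (4x4, takes a point from camera to world coordinates). Camera axes: x right, y down, z forward; pixel columns grow to the right and rows downward; lengths in m; the calibration is good to about 2 mm. A picture is of the moment at which its call begins. There is no depth.
- robot.close_job(): hands the job in, once; it reports no verdict.
The state is a dict: "time": time; "joint_positions": joint angles; "qvel": joint speeds; "joint_torque": joint torques, N m; "tool_pos": TCP position; "ee_rot": TCP orientation; "wrist_force": force on the tool from outside, world axes, zero at the start; "wrist_torque": the same for the moment, N m; "width": finger opening in m.
Only numpy, scipy, OpenCV 4.12 (cv2) and the standard library are available. Lean on these libraries where they do the work, as an engineer would, in place of code of your own. Each camera call takes 0.05 s, during which the arm holds its last target.

## Task

Make room for another book in the ratchet book rack: press down the thumb lever on the back of its sliding end to free the ratchet and, keeping it pressed, push the sliding end away from the standing books along its toothed bar, all the way back to the stop. Then let go of the lever so that the ratchet catches again. Only press and push: leave both standing books upright where they are, and do not lift or shift anything else on the nightstand.

Things in the scene. Friction and masses are not known exactly. Their poses are not given: they have to be found in the camera images.
- rack: Book rack, fixed: ash platform 110 mm wide (x), 364 long (y), top 17 above the nightstand, a toothed steel bar sunk along its middle. Origin on the nightstand's surface under the platform's middle; z up; y along the bar, from the fixed upright end (12 thick, 140 high, inner face at y = -165) to the end with the stop. The standing books are between the fixed and the sliding end.
- sliding_end (a joint): Travel in m of the sliding end along the rack's +y: 0 closed, 0.144 against the stop; starts at 0.004 to 0.05. The ratchet lets it move towards the books but blocks it away from them until the release lever is pressed. Freed, it slides with about 2 N of friction and stays where it is left.
- inner_face (a point): Middle of the book-side face of the sliding end, an upright ash plate 110 wide, 10 thick, top 140 mm above the nightstand, with steel runners reaching 86 mm behind this face. The point is at (0, -0.097 + travel, 0.080) m in the rack's frame, axes as the rack's.
- stop (a point): The stop: a steel cross bar on the platform, 104 x 10 x 10 mm, its top 27 mm above the nightstand; the point is the middle of the face that the runners meet, at (0, 0.133, 0.022) m in the rack's frame.
- release (a joint): Angle in rad of the release lever, pivoted across the bar 58 mm behind the inner face, 22 mm above the nightstand. At rest 0 to 0.13, depending on where its pawl sits on a tooth; it grows as the thumb pad goes down; above 0.15 the ratchet is free; 0.30 is the hard stop. A spring lifts it again: about 2 N on the pad starts it, 6 N takes it right down.
- thumb_pad (a point): Middle of the top of the lever's aluminium thumb pad, 42 x 42 mm, with a raised end 12 mm high on the side away from the books for a fingertip to push against. At lever angle 0: rack y = -0.003 + travel, 51 mm above the nightstand; at 0.15 level, 45 high and 4 farther along y; at 0.30 39 high and 7 farther. Held down to about 41 mm high, the ratchet stays free.
- book_a_mid (a point): Centre of the standing hardback nearest the fixed end, 34 thick (along the rack's y) x 108 x 150 tall, on the rack's platform. z up. Bystander.
- book_b_mid (a point): Centre of the standing hardback next to it, 28 thick x 104 x 142 tall, on the rack's platform. z up. Bystander.
- book_lying_mid (a point): Centre of the closed hardback lying flat, 108 x 150 x 30 high, the one that is to go into the rack later, on the nightstand (sizes in mm). Bystander.
- earbud_case_mid (a point): Centre of the mint-green earbud case, 46 x 60 x 26.5 high, on the nightstand (sizes in mm). Bystander.
- coaster_mid (a point): Centre of the round ceramic coaster, 96 across, 7 high, on the nightstand (sizes in mm). Bystander.
- jar_mid (a point): Centre of the closed frosted jar with white lid, 66 across, 68 high, on the nightstand (sizes in mm). Bystander.
- lotion_mid (a point): Centre of the white push-top lotion dispenser, 60 across, 165 high, on the nightstand (sizes in mm). Bystander.
- phone_stand_mid (a point): Point on the axis of the aluminium phone stand, base 85 x 75, about 128 high; the point is 50 above its base, on the nightstand (sizes in mm). Bystander.
Things that resemble listed ones, but are neither listed nor needed, are in the scene too. What is shaped like the part that bears book_b_mid but green or pink is not meant. What is shaped like the part that bears book_a_mid but red is not meant.

How it is judged:
By the outcome, as a careful person would: the job done as asked, in the order asked, and still so for the second after the job is handed in, with the robot touching nothing.
It also fails if it takes over 35 s, if anything falls off the work surface, if the arm or the gripper's body presses on something with over 40 N, if the wrist force passes 120 N, or if a joint passes its speed limit or range.

## Working session

There is one attempt and no reset: what is moved stays moved. The work goes in short steps, Python scripts to look and compute and a tool call to move; the robot and the scene stay as the last step left them, time stands still between calls to the robot, and variables do not carry over. Pictures are saved under pics/ and viewed, and the job is handed in when it is done.

Besides the shell and the picture viewer there is one more tool, called after "Emit:" by a JSON object that holds its "name" and its "arguments", one argument or row to a line. servo_tool: Moves the arm, as the interface text tells. Its arguments: {"type":"object","properties":{"rows":{"type":"array"},"grip":{"type":"number"}},"required":["rows"]}

```bash
mkdir -p pics; python3 - <<'E'
from bench import robot
import cv2,numpy as np
for n in ["scene","top"]:
    s=robot.snapshot(n); cv2.imwrite(f"pics/{n}0.png",cv2.resize(s["pixels"][:,:,::-1],(800,600),interpolation=cv2.INTER_CUBIC))
    np.savez(f"{n}0.npz",**s); print(n,s["camera_matrix"].round(1).tolist(),s["world_from_camera"].round(3).tolist())
print(robot.get_obs())
E
```

```text
scene [[437.6, 0.0, 249.7], [0.0, 437.6, 191.9], [0.0, 0.0, 1.0]] [[-0.584, 0.635, -0.506, 1.03], [0.812, 0.461, -0.358, 0.32], [0.006, -0.62, -0.784, 0.805], [0.0, 0.0, 0.0, 1.0]]
top [[378.2, 0.0, 255.7], [0.0, 378.2, 191.0], [0.0, 0.0, 1.0]] [[-0.02, -0.992, 0.126, 0.44], [-1.0, 0.02, 0.001, -0.013], [-0.003, -0.126, -0.992, 0.907], [0.0, 0.0, 0.0, 1.0]]
{'time': 0.1, 'joint_positions': array([-1.32909346e+00,  8.79130201e-02,  1.37209129e+00,  1.92561295e-05,
        1.68359576e+00, -1.03069536e-01]), 'qvel': array([ 0.00128484, -0.0019061 , -0.00507867, -0.00177205,  0.00040468,
        0.00068649]), 'joint_torque': array([ 1.26185252e-03, -3.41251588e+01, -3.03302836e+01,  7.20754266e-02,
        3.04628082e-02, -9.41072381e-05]), 'tool_pos': array([ 0.18579052, -0.51715034,  0.20440977]), 'ee_rot': array([-3.13959786e+00, -2.25573362e-04,  3.44774323e-01]), 'wrist_force': array([-0.2125685 ,  0.20574417,  0.39156683]), 'wrist_torque': array([-0.01147292,  0.00228805,  0.0138467 ]), 'width': 0.09389364128816909}
```

View pics/scene0.png

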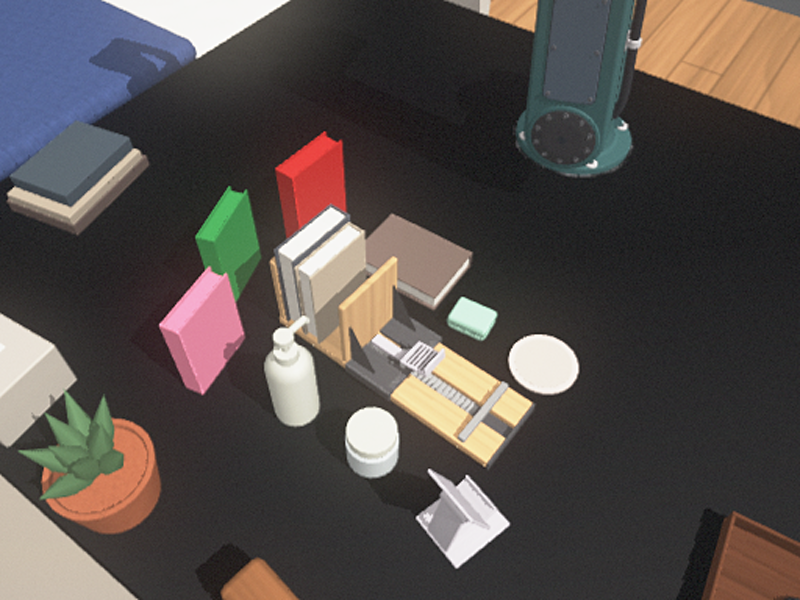

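View pics/top0.png

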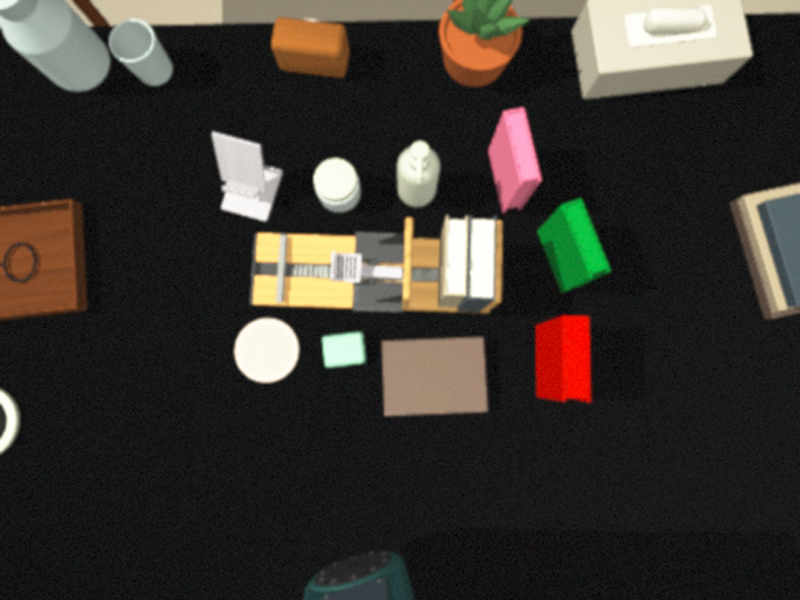

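The top view shows the rack's bar running left to world +y. The stop is at about (283,268) in the 800-px picture, the thumb pad at (347,267), the sliding plate at (408,262) and the books at (453–485,262). I'll measure on enlarged crops.

```bash
python3 - <<'E'
import cv2,numpy as np
s=np.load("top0.npz")["pixels"]; c=s[130:210,150:335,::-1]
cv2.imwrite("pics/topc.png",cv2.resize(c,None,fx=4.3,fy=4.3,interpolation=cv2.INTER_CUBIC))
s=np.load("scene0.npz")["pixels"]; c=s[130:305,165:355,::-1]
cv2.imwrite("pics/scenec.png",cv2.resize(c,None,fx=3.4,fy=3.4,interpolation=cv2.INTER_CUBIC))
E
```

```text
(no output)
```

View pics/topc.png

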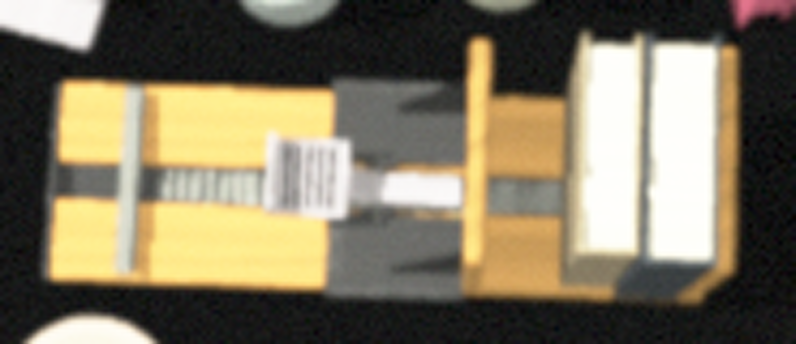

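View pics/scenec.png

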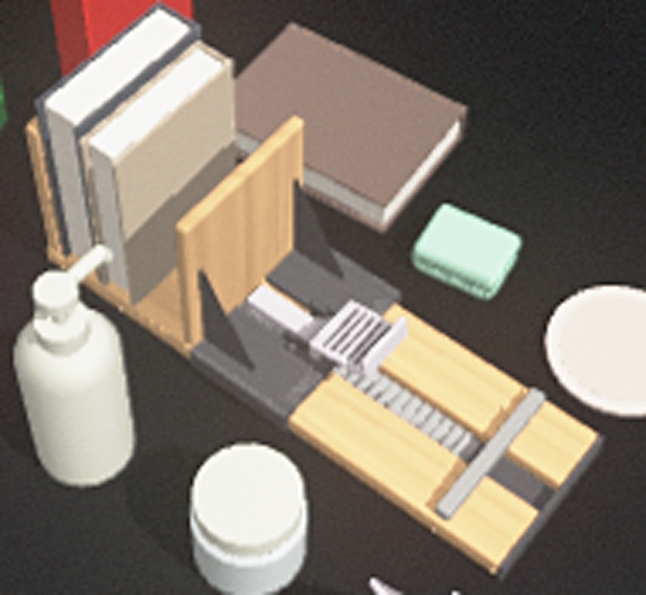

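```bash
cat > h.py <<'E'
import numpy as np
def cast(d,u,v,z):
    K=d["camera_matrix"];T=d["world_from_camera"]
    r=T[:3,:3]@np.linalg.inv(K)@[u,v,1]; o=T[:3,3]
    return o+r*(z-o[2])/r[2]
def two(d1,p1,d2,p2):
    A=[];b=[]
    for d,p in((d1,p1),(d2,p2)):
        T=d["world_from_camera"];r=T[:3,:3]@np.linalg.inv(d["camera_matrix"])@[*p,1];r/=np.linalg.norm(r)
        P=np.eye(3)-np.outer(r,r);A.append(P);b.append(P@T[:3,3])
    return np.linalg.lstsq(np.vstack(A),np.hstack(b),rcond=None)[0]
E
python3 - <<'E'
from h import *
t=np.load("top0.npz");s=np.load("scene0.npz")
ft=lambda p:(150+(p[0]+.5)/4.3-.5,130+(p[1]+.5)/4.3-.5)
fs=lambda p:(165+(p[0]+.5)/3.4-.5,130+(p[1]+.5)/3.4-.5)
for n,p,q,z in [("plat +x",(60,80),None,.017),("plat -x",(46,279),(602,437),.017),("long +x",(333,90),(292,415),.017),("long -x",(328,291),None,.017),
 ("stop+x",(130,85),(440,512),.027),("stop-x",(123,272),(540,392),.027),
 ("runner end +x",(333,80),(291,418),.022),("runner end -x",(328,296),(400,296),.022),
 ("plate top+x",(480,38),(182,230),.14),("plate top -x",(470,290),(300,120),.14),
 ("pad book+x",(352,139),(312,345),.051),("pad book -x",(347,217),(348,302),.051),("pad ridge+x",(270,134),(378,368),.061),("pad ridge-x",(266,213),(406,322),.061)]:
    a=cast(t,*ft(p),z); print(n,a.round(4), None if q is None else (cast(s,*fs(q),z).round(4),two(t,ft(p),s,fs(q)).round(4)))
E
```

```text
plat +x [0.6611 0.2081 0.017 ] None
plat -x [0.5489 0.2146 0.017 ] (array([0.5516, 0.2144, 0.017 ]), array([0.5495, 0.2147, 0.0143]))
long +x [0.6522 0.0552 0.017 ] (array([0.6489, 0.054 , 0.017 ]), array([0.6511, 0.0551, 0.0211]))
long -x [0.5391 0.0591 0.017 ] None
stop+x [0.6549 0.1668 0.027 ] (array([0.656 , 0.1637, 0.027 ]), array([0.6555, 0.1652, 0.0278]))
stop-x [0.5507 0.17   0.027 ] (array([0.5521, 0.1703, 0.027 ]), array([0.551 , 0.1702, 0.0254]))
runner end +x [0.6567 0.0547 0.022 ] (array([0.6534, 0.0564, 0.022 ]), array([0.6553, 0.0559, 0.0245]))
runner end -x [0.5358 0.0587 0.022 ] (array([0.5392, 0.0606, 0.022 ]), array([0.5363, 0.0591, 0.0173]))
plate top+x [ 0.6471 -0.0256  0.14  ] (array([ 0.6473, -0.0245,  0.14  ]), array([ 0.6471, -0.0253,  0.1393]))
plate top -x [ 0.5245 -0.0182  0.14  ] (array([ 0.5406, -0.019 ,  0.14  ]), array([ 0.5283, -0.0221,  0.1262]))
pad book+x [0.617  0.0427 0.051 ] (array([0.6188, 0.047 , 0.051 ]), array([0.6172, 0.0442, 0.0468]))
pad book -x [0.5748 0.0458 0.051 ] (array([0.58  , 0.0468, 0.051 ]), array([0.5761, 0.0455, 0.0452]))
pad ridge+x [0.6186 0.0855 0.061 ] (array([0.6147, 0.0913, 0.061 ]), array([0.6167, 0.0885, 0.0617]))
pad ridge-x [0.5762 0.0878 0.061 ] (array([0.5776, 0.0869, 0.061 ]), array([0.5767, 0.0873, 0.0601]))
```

```bash
python3 - <<'E'
from h import *
t=np.load("top0.npz")
f=lambda p:(p[0]*.64,p[1]*.64)
for n,p,z in [("lotion nozzle lowest",(421,158),.16),("lotion pump",(420,148),.16),("lotion base near",(418,206),.02),("jar top",(337,183),.068),("jar near edge",(338,211),.06),("stand top far L",(213,133),.128),("stand top R",(258,150),.128),("stand base near",(265,219),.0),("stand base nearL",(222,207),.0),("stand lip",(258,185),.03)]:
    print(n,cast(t,*f(p),z).round(3))
yaw=-.060; R=np.array([[np.cos(yaw),-np.sin(yaw)],[np.sin(yaw),np.cos(yaw)]])
o=np.array([.594,.0297])
print("pad mid t=.038 ang.15",o+R@[0,.039],"end",o+R@[0,.144+.001],"stop",o+R@[0,.133],"inner mid",o+R@[0,-.059])
# tool-frame shift to hover point
g=np.array([.5968,.070,.09]);p=np.array([.1858,-.5172,.2044]);y=.3448
print("yaw turn norm",-(1.511-y)/(np.pi/2)); d=g-p
X=np.array([np.cos(y),np.sin(y),0]);Y=np.array([np.sin(y),-np.cos(y),0]);print("tool shift/0.08",d@X/.08,d@Y/.08,-d[2]/.08)
E
```

```text
lotion nozzle lowest [ 0.72  -0.044  0.16 ]
lotion pump [ 0.734 -0.043  0.16 ]
lotion base near [ 0.696 -0.043  0.02 ]
jar top [0.719 0.077 0.068]
jar near edge [0.679 0.076 0.06 ]
stand top far L [0.774 0.241 0.128]
stand top R [0.748 0.179 0.128]
stand base near [0.685 0.198 0.   ]
stand base nearL [0.706 0.266 0.   ]
stand lip [0.731 0.202 0.03 ]
pad mid t=.038 ang.15 [0.5963386  0.06862982] end [0.60269478 0.17443908] stop [0.60197521 0.16246067] inner mid [ 0.59046212 -0.02919383]
yaw turn norm -0.7424259785350733
tool shift/0.08 7.3161046007503145 -5.171471717111106 1.43
```

Emit:
{"name": "servo_tool", "arguments": {
  "rows": [
    [[1,-0.7,0],-0.742],
    [[1,-0.7,0],-0.742],
    [[1,-0.7,0],-0.742],
    [[1,-0.7,0],-0.742],
    [[1,-0.7,0],-0.742],
    [[1,-0.7,0],-0.742],
    [[1,-0.7,0],-0.742],
    [[1,-0.7,0],-0.742],
    [[1,-0.7,0],-0.742],
    [[1,-0.7,0],-0.742],
    [[1,-0.7,0],-0.742]
  ],
  "grip": 1
}}

```text
time: 1.02
tool_pos: [0.2422, -0.4376, 0.2049]
ee_rot: [-3.141, -0.001, 1.511]
wrist_force: [0.5, 0.1, 0.0]
width: 0.0239
```

Emit:
{"name": "servo_tool", "arguments": {
  "rows": [
    [[0.94,0.58,0],0],
    [[0.94,0.58,0],0],
    [[0.94,0.58,0],0]
  ]
}}

```text
time: 1.27
tool_pos: [0.2956, -0.3616, 0.2054]
ee_rot: [3.14, -0.003, 1.513]
wrist_force: [-0.1, 0.0, -0.5]
width: 0.004
```

Emit:
{"name": "servo_tool", "arguments": {
  "rows": [
    [[0.94,0.58,0],0],
    [[0.94,0.58,0],0],
    [[0.94,0.58,0],0]
  ]
}}

```text
time: 1.52
tool_pos: [0.3464, -0.2891, 0.2055]
ee_rot: [3.14, -0.002, 1.515]
wrist_force: [-0.2, -0.1, -0.3]
width: 0.0006
```

Emit:
{"name": "servo_tool", "arguments": {
  "rows": [
    [[0.94,0.58,0],0],
    [[0.94,0.58,0],0],
    [[0.94,0.58,0],0]
  ]
}}

```text
time: 1.77
tool_pos: [0.3971, -0.2171, 0.2054]
ee_rot: [3.14, -0.002, 1.516]
wrist_force: [-1.2, -0.2, 0.3]
width: 0.0004
```

Emit:
{"name": "servo_tool", "arguments": {
  "rows": [
    [[0.94,0.58,0],0],
    [[0.94,0.58,0],0],
    [[0.94,0.58,0],0]
  ]
}}

```text
time: 2.02
tool_pos: [0.4478, -0.1452, 0.2052]
ee_rot: [3.141, -0.002, 1.515]
wrist_force: [-0.8, -0.4, 0.1]
width: 0.0006
```

Emit:
{"name": "servo_tool", "arguments": {
  "rows": [
    [[0.94,0.58,0],0],
    [[0.94,0.58,0],0],
    [[0.94,0.58,0],0]
  ]
}}

```text
time: 2.27
tool_pos: [0.4986, -0.0733, 0.2049]
ee_rot: [3.141, -0.002, 1.515]
wrist_force: [-0.0, -0.3, -0.1]
width: 0.0004
```

Emit:
{"name": "servo_tool", "arguments": {
  "rows": [
    [[0.94,0.58,0],0],
    [[0.94,0.58,0],0],
    [[0.94,0.58,0],0]
  ]
}}

```text
time: 2.52
tool_pos: [0.5494, -0.0014, 0.2044]
ee_rot: [-3.141, -0.002, 1.514]
wrist_force: [0.3, 0.4, 0.7]
width: 0.0002
```

Emit:
{"name": "servo_tool", "arguments": {
  "rows": [
    [[0.92,0.54,0],0],
    [[0.92,0.54,0],0],
    [[0.92,0.54,0],0],
    [[0.92,0.54,0],0]
  ]
}}

```text
time: 2.85
tool_pos: [0.5952, 0.0661, 0.2041]
ee_rot: [-3.139, 0.001, 1.512]
wrist_force: [-0.1, -0.5, -0.2]
width: 0.0006
```

Emit:
{"name": "servo_tool", "arguments": {
  "rows": [
    [[0,0,1],0],
    [[0,0,1],0],
    [[0,0,1],0],
    [[0,0,1],0]
  ]
}}

```text
time: 3.18
tool_pos: [0.5922, 0.0642, 0.1228]
ee_rot: [-3.134, 0.002, 1.508]
wrist_force: [0.2, -1.1, 1.2]
width: 0.0006
```

```bash
python3 - <<'E'
from bench import robot
import cv2,numpy as np
print(robot.get_obs()["tool_pos"],robot.get_obs()["wrist_force"])
for n in ["scene","wrist","top"]:
    s=robot.snapshot(n); np.savez(f"{n}1.npz",**s)
    im=s["pixels"][:,:,::-1]
    if n=="scene": im=im[130:305,165:355]
    if n=="top": im=im[100:240,130:340]
    k=min(800/im.shape[1],600/im.shape[0])
    cv2.imwrite(f"pics/{n}1.png",cv2.resize(im,None,fx=k*.99,fy=k*.99,interpolation=cv2.INTER_CUBIC))
E
```

```text
[0.5922075  0.06421203 0.12278524] [ 0.23121344 -1.14818445  1.15501137]
```

View pics/scene1.png

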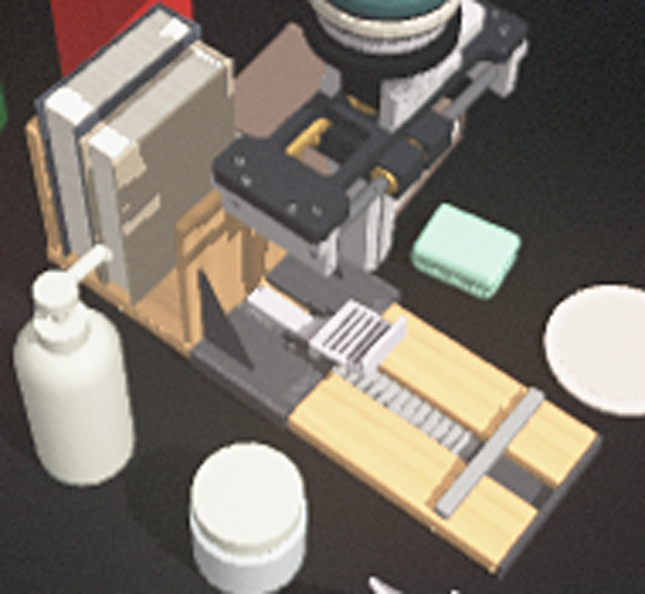

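View pics/wrist1.png

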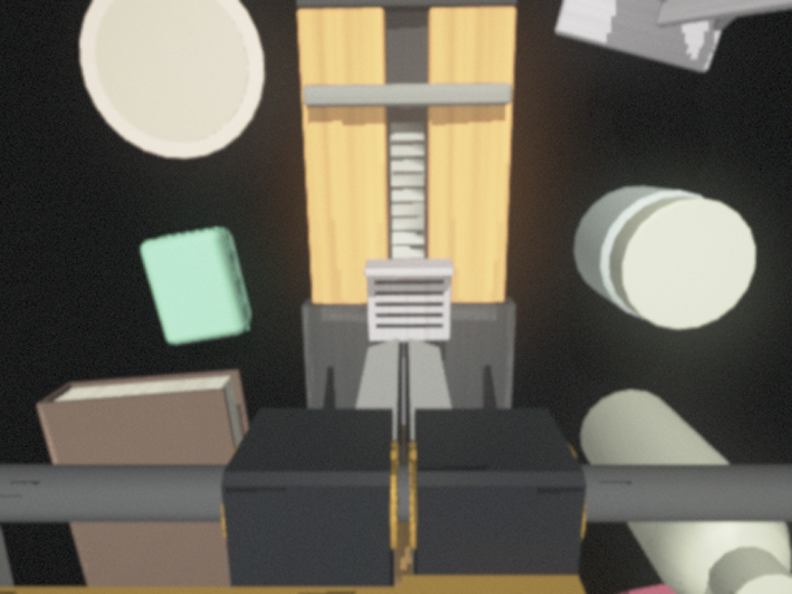

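Wrist view: the jaws are centred on the pad in x (tips at (403,343), pad x 367–452, ridge at y≈265), and the rack runs straight up the picture. I'll let the arm settle, then check the pad from the wrist view.

Emit:
{"name": "servo_tool", "arguments": {
  "rows": [
    [[0,0,0],0],
    [[0,0,0],0],
    [[0,0,0],0]
  ]
}}

```text
time: 3.58
tool_pos: [0.5961, 0.0664, 0.1276]
ee_rot: [3.138, -0.0, 1.51]
wrist_force: [-0.2, -0.1, 0.1]
width: 0.0002
```

```bash
python3 - <<'E'
from h import *
d=np.load("wrist1.npz");k=min(800/512,600/384)*.99
for n,p,z in [("book-x",(369,340),.047),("book+x",(450,340),.047),("ridge-x",(366,262),.061),("ridge+x",(452,262),.061),("ridge inner",(409,276),.061),("stop -x",(304,103),.027),("stop +x",(511,102),.027),("runner-x",(303,303),.022),("runner+x",(514,303),.022),("platend-x",(298,6),.017),("platend+x",(516,6),.017)]:
    print(n,cast(d,(p[0]+.5)/k-.5,(p[1]+.5)/k-.5,z).round(4))
E
```

```text
book-x [0.5757 0.0471 0.047 ]
book+x [0.6175 0.0445 0.047 ]
ridge-x [0.5787 0.0906 0.061 ]
ridge+x [0.619  0.0881 0.061 ]
ridge inner [0.5984 0.0827 0.061 ]
stop -x [0.5515 0.1663 0.027 ]
stop +x [0.6542 0.1603 0.027 ]
runner-x [0.5385 0.0623 0.022 ]
runner+x [0.6557 0.055  0.022 ]
platend-x [0.5517 0.2126 0.017 ]
platend+x [0.6592 0.2059 0.017 ]
```

Emit:
{"name": "servo_tool", "arguments": {
  "rows": [
    [[0.03,0,0.3],0],
    [[0.03,0,0.5],0],
    [[0.03,0,0.65],0],
    [[0.03,0,0.77],0],
    [[0.03,0,0.77],0],
    [[0.03,0,0.77],0],
    [[0.03,0,0.77],0]
  ]
}}

```text
time: 4.17
tool_pos: [0.5959, 0.0689, 0.065]
ee_rot: [3.14, -0.0, 1.51]
wrist_force: [-0.6, 0.5, 0.1]
width: 0.0007
```

Emit:
{"name": "servo_tool", "arguments": {
  "rows": [
    [[0,0,0.06],0],
    [[0,0,0.12],0],
    [[0,0,0.18],0],
    [[0,0,0.22],0],
    [[0,0,0.25],0],
    [[0,0,0.25],0],
    [[0,0,0.25],0],
    [[0,0,0.25],0]
  ]
}}

```text
time: 4.83
tool_pos: [0.5958, 0.069, 0.0448]
ee_rot: [3.14, -0.0, 1.51]
wrist_force: [0.5, 2.0, 4.5]
width: 0.0004
```

Emit:
{"name": "servo_tool", "arguments": {
  "rows": [
    [[0,0,0.025],0],
    [[0,0,0.045],0],
    [[0,0,0.045],0],
    [[0,0,0.045],0]
  ]
}}

```text
time: 5.17
tool_pos: [0.5958, 0.069, 0.0413]
ee_rot: [3.14, -0.0, 1.51]
wrist_force: [-0.4, 1.6, 5.1]
width: 0.0006
```

```bash
python3 - <<'E'
from bench import robot
import cv2,numpy as np
s=robot.snapshot("scene");im=s["pixels"][130:305,165:355,::-1]
cv2.imwrite("pics/scene2.png",cv2.resize(im,None,fx=3.4,fy=3.4,interpolation=cv2.INTER_CUBIC))
E
```

```text
(no output)
```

View pics/scene2.png

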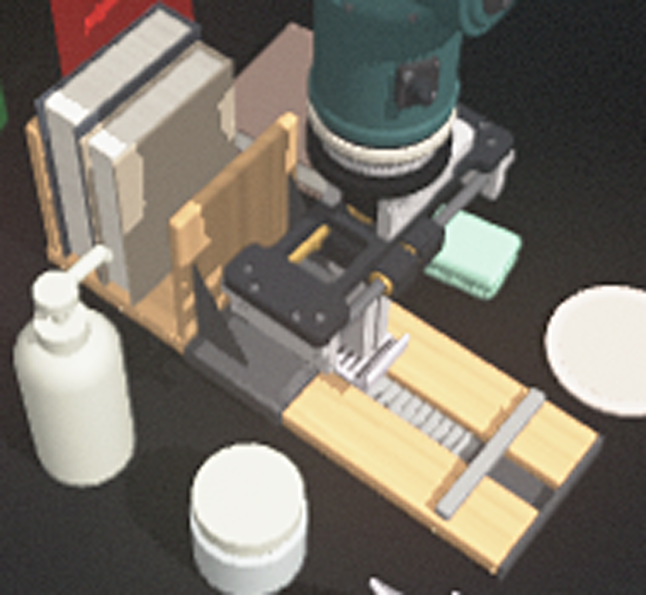

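Emit:
{"name": "servo_tool", "arguments": {
  "rows": [
    [[0.04,0,0],0],
    [[0.1,0,0],0],
    [[0.18,0,0],0],
    [[0.26,0,0],0],
    [[0.34,0,0],0],
    [[0.42,0,0],0],
    [[0.5,0,0],0],
    [[0.58,0,0],0],
    [[0.66,0,0],0],
    [[0.73,0,0],0],
    [[0.75,0,0],0],
    [[0.75,0,0],0]
  ]
}}

```text
time: 6.22
tool_pos: [0.5989, 0.1299, 0.0404]
ee_rot: [3.141, -0.001, 1.511]
wrist_force: [0.8, -0.3, 5.5]
width: 0.0002
```

```bash
python3 - <<'E'
from bench import robot
import cv2,numpy as np
s=robot.snapshot("scene");im=s["pixels"][130:305,165:355,::-1]
cv2.imwrite("pics/scene3.png",cv2.resize(im,None,fx=3.4,fy=3.4,interpolation=cv2.INTER_CUBIC))
E
```

```text
(no output)
```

View pics/scene3.png

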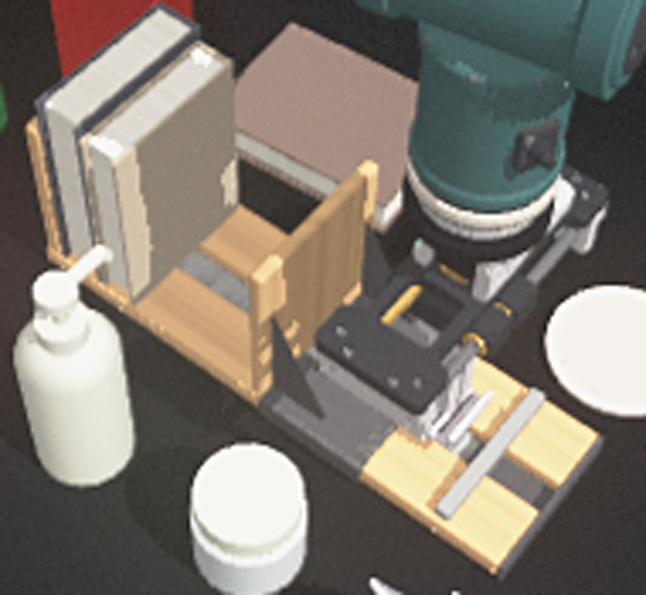

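The end slides freely and the books are undisturbed. The runner end is at about (380,440) and the stop at about (490,450). I'll continue, slower near the stop.

Emit:
{"name": "servo_tool", "arguments": {
  "rows": [
    [[0.06,0,0],0],
    [[0.13,0,0],0],
    [[0.2,0,0],0],
    [[0.27,0,0],0],
    [[0.33,0,0],0],
    [[0.39,0,0],0],
    [[0.44,0,0],0],
    [[0.48,0,0],0],
    [[0.5,0,0],0],
    [[0.5,0,0],0]
  ]
}}

```text
time: 7.1
tool_pos: [0.601, 0.1694, 0.0402]
ee_rot: [-3.141, -0.001, 1.511]
wrist_force: [-0.9, -0.6, 6.2]
width: 0.0007
```

Emit:
{"name": "servo_tool", "arguments": {
  "rows": [
    [[0.03,0,0],0],
    [[0.06,0,0],0],
    [[0.06,0,0],0],
    [[0.06,0,0],0]
  ]
}}

```text
time: 7.43
tool_pos: [0.6012, 0.1738, 0.0402]
ee_rot: [-3.141, -0.0, 1.51]
wrist_force: [-1.1, -1.5, 4.9]
width: 0.0004
```

Emit:
{"name": "servo_tool", "arguments": {
  "rows": [
    [[0.03,0,0],0],
    [[0.05,0,0],0],
    [[0.05,0,0],0]
  ]
}}

```text
time: 7.68
tool_pos: [0.6015, 0.1778, 0.0401]
ee_rot: [-3.141, -0.0, 1.511]
wrist_force: [0.1, -1.1, 5.2]
width: 0.0006
```

Emit:
{"name": "servo_tool", "arguments": {
  "rows": [
    [[0.03,0,0],0],
    [[0.05,0,0],0],
    [[0.05,0,0],0]
  ]
}}

```text
time: 7.93
tool_pos: [0.602, 0.1818, 0.0402]
ee_rot: [3.142, 0.0, 1.511]
wrist_force: [-0.5, -1.0, 4.4]
width: 0.0006
```

```bash
python3 - <<'E'
from bench import robot
import cv2,numpy as np
s=robot.snapshot("scene");im=s["pixels"][130:305,165:355,::-1]
cv2.imwrite("pics/scene4.png",cv2.resize(im,None,fx=3.4,fy=3.4,interpolation=cv2.INTER_CUBIC))
E
```

```text
(no output)
```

View pics/scene4.png

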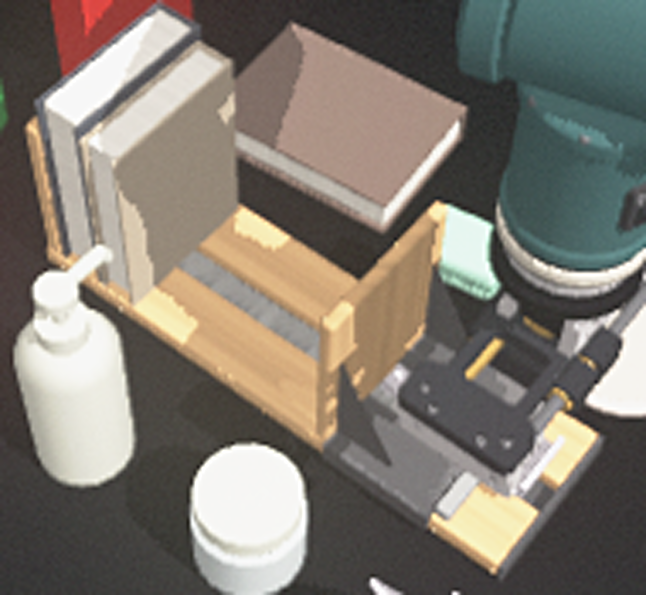

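The runner's end, at about (435,520), is at or nearly at the stop bar (455,495). I'll keep pushing in small steps until the force rises.

Emit:
{"name": "servo_tool", "arguments": {
  "rows": [
    [[0.03,0,0],0],
    [[0.04,0,0],0],
    [[0.04,0,0],0]
  ]
}}

```text
time: 8.23
tool_pos: [0.6023, 0.1849, 0.0402]
ee_rot: [3.141, -0.0, 1.511]
wrist_force: [0.4, -2.3, 3.1]
width: 0.0005
```

Emit:
{"name": "servo_tool", "arguments": {
  "rows": [
    [[0.02,0,0],0],
    [[0.03,0,0],0],
    [[0.03,0,0],0]
  ]
}}

```text
time: 8.48
tool_pos: [0.6024, 0.187, 0.0401]
ee_rot: [3.141, 0.001, 1.51]
wrist_force: [0.0, -2.2, 3.9]
width: 0.0002
```

Emit:
{"name": "servo_tool", "arguments": {
  "rows": [
    [[0.02,0,0],0],
    [[0.03,0,0],0],
    [[0.03,0,0],0]
  ]
}}

```text
time: 8.73
tool_pos: [0.6024, 0.1874, 0.0396]
ee_rot: [-3.141, 0.004, 1.51]
wrist_force: [0.1, -6.7, 2.6]
width: 0.0006
```

```bash
python3 - <<'E'
from bench import robot
import cv2,numpy as np
from h import *
for n in ["scene","wrist"]:
    s=robot.snapshot(n);im=s["pixels"][:,:,::-1]; np.savez(n+"5.npz",**s)
    if n=="scene": im=im[170:305,235:355]
    k=min(795/im.shape[1],595/im.shape[0])
    cv2.imwrite(f"pics/{n}5.png",cv2.resize(im,None,fx=k,fy=k,interpolation=cv2.INTER_CUBIC))
E
```

```text
(no output)
```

View pics/scene5.png

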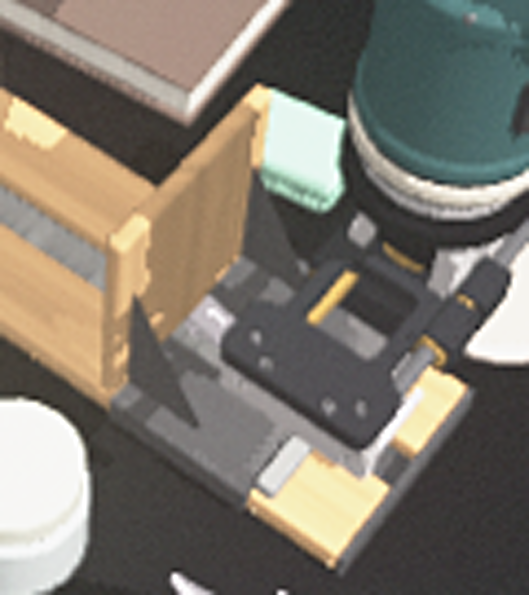

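View pics/wrist5.png

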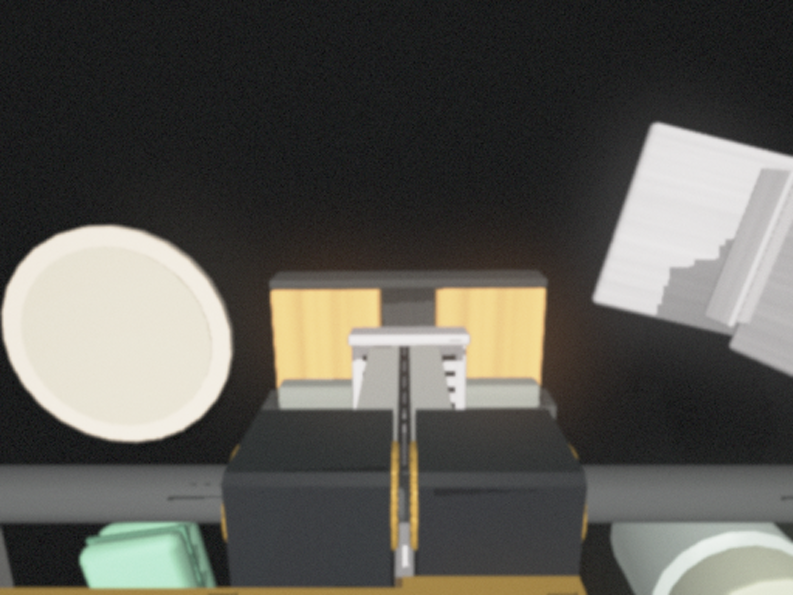

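The push force rose to 6.7 N with the tool stalled, so the end is against the stop. Now I'll release straight up.

Emit:
{"name": "servo_tool", "arguments": {
  "rows": [
    [[0,0,-0.04],0],
    [[0,0,-0.08],0],
    [[0,0,-0.12],0],
    [[0,0,-0.16],0],
    [[0,0,-0.2],0],
    [[0,0,-0.25],0],
    [[0,0,-0.32],0],
    [[0,0,-0.4],0],
    [[0,0,-0.5],0],
    [[0,0,-0.5],0]
  ]
}}

```text
time: 9.67
tool_pos: [0.6021, 0.1897, 0.0793]
ee_rot: [-3.14, -0.002, 1.509]
wrist_force: [0.0, 1.4, 0.6]
width: 0.0008
```

Emit:
{"name": "servo_tool", "arguments": {
  "rows": [
    [[0,0,-0.4],0],
    [[0,0,-0.8],0],
    [[0,0,-1],0],
    [[0,0,-1],0],
    [[0,0,-1],0]
  ]
}}

```text
time: 10.08
tool_pos: [0.6028, 0.1908, 0.1612]
ee_rot: [3.139, -0.002, 1.512]
wrist_force: [0.1, -0.6, -0.7]
width: 0.0008
```

```bash
python3 - <<'E'
from bench import robot
import cv2,numpy as np
for n in ["scene","wrist"]:
    s=robot.snapshot(n);im=s["pixels"][:,:,::-1]; np.savez(n+"6.npz",**s)
    if n=="scene": im=im[170:305,235:355]
    k=min(795/im.shape[1],595/im.shape[0])
    cv2.imwrite(f"pics/{n}6.png",cv2.resize(im,None,fx=k,fy=k,interpolation=cv2.INTER_CUBIC))
E
```

```text
(no output)
```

View pics/scene6.png

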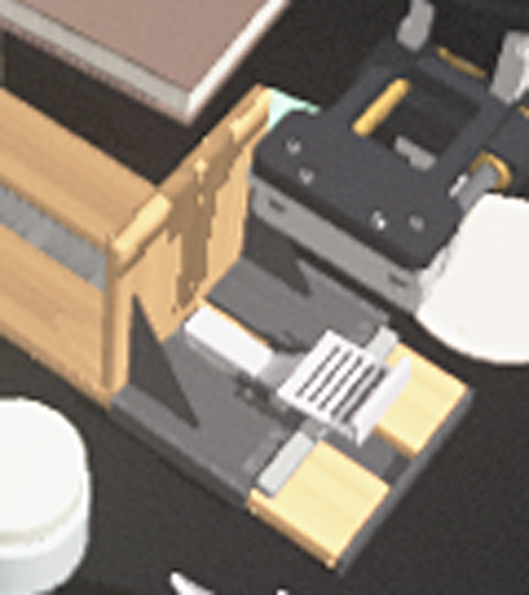

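View pics/wrist6.png

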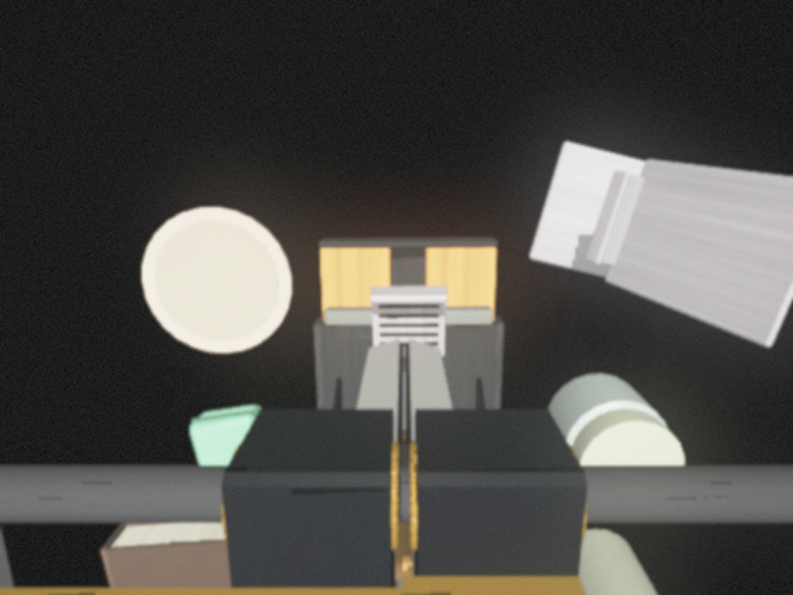

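Lever sprung back up and runners flush on the stop. I'll move the arm out of the way and compare with the first pictures.

Emit:
{"name": "servo_tool", "arguments": {
  "rows": [
    [[0,0,-0.7],0],
    [[0,0,-0.7],0],
    [[0,0,-0.7],0]
  ]
}}

```text
time: 10.43
tool_pos: [0.6033, 0.1901, 0.2185]
ee_rot: [3.138, -0.002, 1.511]
wrist_force: [-0.1, -0.0, 0.8]
width: 0.0008
```

Emit:
{"name": "servo_tool", "arguments": {
  "rows": [
    [[1,-1,0],0],
    [[1,-1,0],0],
    [[1,-1,0],0]
  ]
}}

```text
time: 10.68
tool_pos: [0.5247, 0.2755, 0.2128]
ee_rot: [-3.136, 0.001, 1.511]
wrist_force: [0.6, -0.1, -0.5]
width: 0.0005
```

Emit:
{"name": "servo_tool", "arguments": {
  "rows": [
    [[1,-1,0],0],
    [[1,-1,0],0],
    [[1,-1,0],0]
  ]
}}

```text
time: 10.93
tool_pos: [0.449, 0.3606, 0.2129]
ee_rot: [-3.137, 0.002, 1.512]
wrist_force: [-0.2, 0.4, -0.4]
width: 0.0004
```

Emit:
{"name": "servo_tool", "arguments": {
  "rows": [
    [[1,-1,0],0],
    [[1,-1,0],0],
    [[1,-1,0],0],
    [[1,-1,0],0]
  ]
}}

```text
time: 11.27
tool_pos: [0.3722, 0.4469, 0.2128]
ee_rot: [-3.136, 0.002, 1.518]
wrist_force: [0.3, -0.7, -0.9]
width: 0.0004
```

```bash
python3 - <<'E'
from bench import robot
import cv2,numpy as np
for n in ["scene","top"]:
    s=robot.snapshot(n);im=s["pixels"][:,:,::-1]; np.savez(n+"7.npz",**s)
    im=im[130:305,165:355] if n=="scene" else im[70:270,130:390]
    k=min(795/im.shape[1],595/im.shape[0])
    cv2.imwrite(f"pics/{n}7.png",cv2.resize(im,None,fx=k,fy=k,interpolation=cv2.INTER_CUBIC))
    if n=="top":
        o=np.load("top0.npz")["pixels"][70:270,130:390,::-1]
        cv2.imwrite("pics/diff7.png",cv2.resize(cv2.absdiff(np.ascontiguousarray(o),np.ascontiguousarray(im)),None,fx=k,fy=k))
E
```

```text
(no output)
```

View pics/scene7.png

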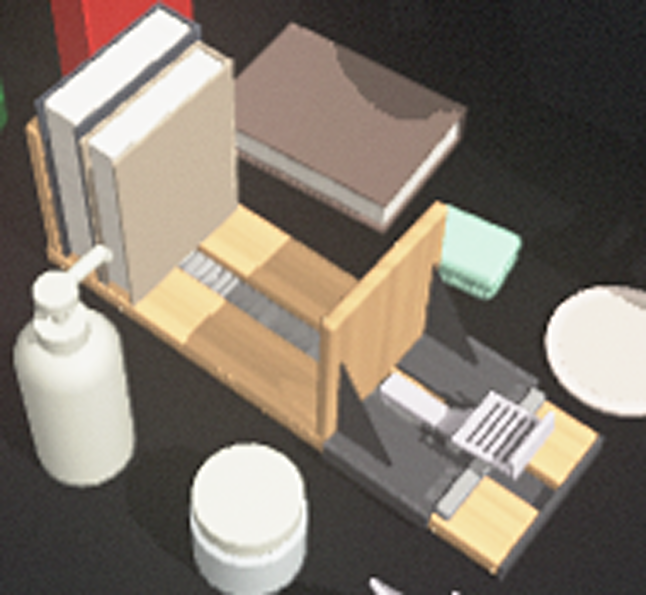

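View pics/top7.png

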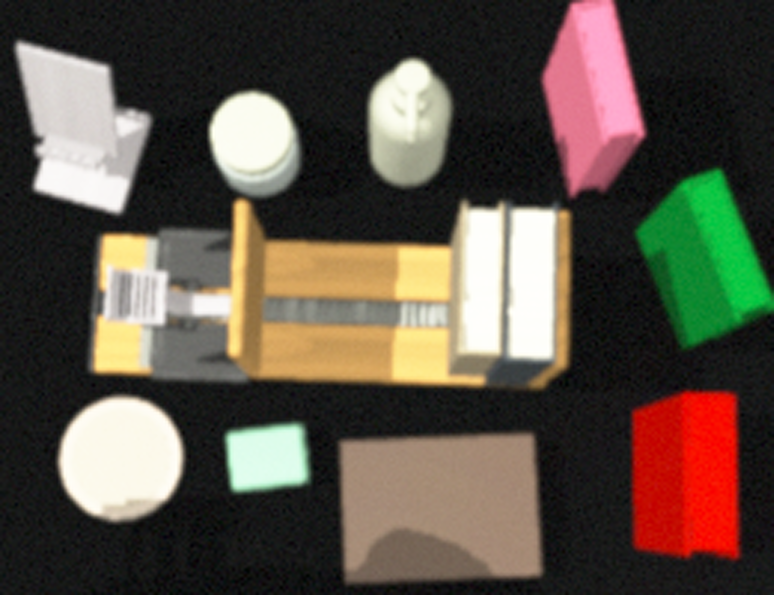

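View pics/diff7.png

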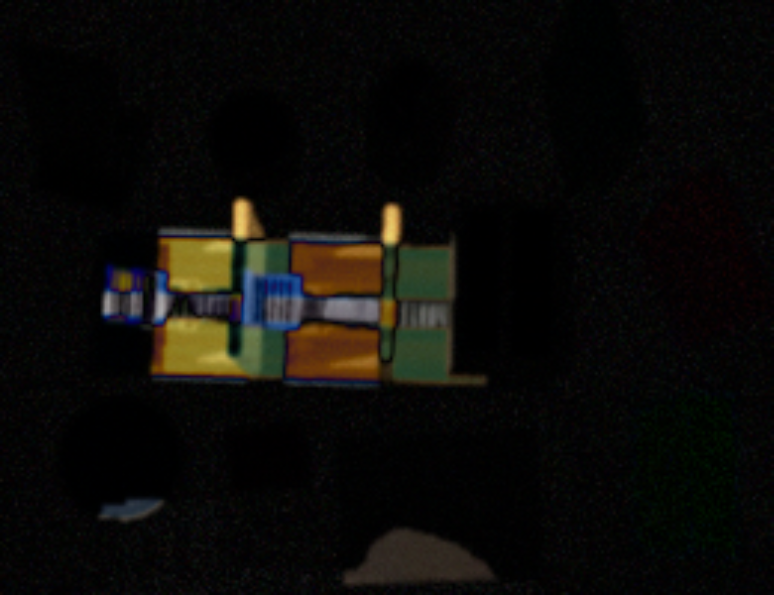

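```bash
python3 - <<'E'
from h import *
t=np.load("top7.npz");s=np.load("scene7.npz")
ft=lambda p:(130+(p[0]+.5)/2.975-.5,70+(p[1]+.5)/2.975-.5)
fs=lambda p:(165+(p[0]+.5)/3.4-.5,130+(p[1]+.5)/3.4-.5)
for n,p,q in [("book+x",(169,270),(453,440)),("book-x",(166,325),(490,392)),("ridge+x",(106,267),(517,468)),("ridge-x",(104,320),(554,422))]:
    print(n,two(t,ft(p),s,fs(q)).round(4))
for n,p in [("runner/stop +x",(158,240)),("runner/stop -x",(152,370))]: print(n,cast(t,*ft(p),.027).round(4))
E
```

```text
book+x [0.623  0.1483 0.0471]
book-x [0.5806 0.1497 0.045 ]
ridge+x [0.624  0.192  0.0621]
ridge-x [0.5837 0.1938 0.0584]
runner/stop +x [0.6525 0.1598 0.027 ]
runner/stop -x [0.5478 0.1641 0.027 ]
```

```bash
python3 -c "
from bench import robot
print(robot.get_obs()['wrist_force'].round(1)); print(robot.close_job())"
```

```text
[0.2 0.2 0.3]
the job is handed in; nothing more can be done
None
```

The sliding end is now back against its stop, the lever is released, and the job is handed in. With the gripper shut, I pressed the thumb pad down to about 40–41 mm and kept it there while pushing the end along the bar. At the stop the push force rose to 6.7 N and the tool stalled. I then lifted straight off and moved the arm clear. The arm finished moving at about 11.3 s on the robot's clock.

**Checks that agreed**
- **Travel:** the last pictures show the runners touching the stop. The pad moved about 105 mm, which matches the 105 mm measured to the stop beforehand.
- **Lever:** it sprang back to about its starting height, with the book-side edge near 46 mm and the ridge near 60 mm. That suggests a rest angle of roughly 0.1 rad, below the 0.15 that frees the ratchet. I judged that it had caught from these heights, good to a few millimetres, and did not try pushing the end to confirm it.
- **Everything else:** the before-and-after top pictures show both standing books and the objects around the rack unmoved. The only other changes are the arm's shadows on the coaster and the lying book.

**What went differently:** pressing the lever first pulled the sliding end about 5 mm towards the books. It did not reach them, and the push then carried it all the way back.

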